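# Scan the job ticket, then hold the glass cell in the light path

### The arm

A 7-joint arm with a two-finger parallel gripper is mounted at the origin on the work surface. World frame = base frame: x ahead of the robot, y to its left, z up, the work surface at z = 0. Lengths are in m, angles in rad, forces in N, time in s.
With the tool pointing down it reaches from about 0.4 to 0.75 m from the base axis. Payload 19.5 kg.
Tool frame: the origin (TCP) lies midway between the tips of the shut fingers; the grasp point (between the pads) lies 19 mm behind it; z points along the fingers, y is the line along which they close (so a half turn about z gives the same grasp; the last joint's range is limited). The gripper opens to 85 mm and grips with 20 to 120 N. Pads are 22 mm wide; open, the fingers measure 114 mm over their backs; the gripper's body (76 mm by 85 mm) begins 54 mm behind the grasp point. The pads swing forward as they close: fully open they stand 13 mm farther back than shut.
Start: joints at [1.152, 0.707, -0.028, 1.485, 0.022, 0.951, -0.075], TCP at [0.212, -0.535, 0.231] pointing down, gripper open.
Joint ranges: [-2.71, 2.71], [-0.32, 2.16], [-1.57, 1.52], [0, 2.45], [-1.46, 4.6], [0, 2.02], [-2.83, 2.83]. Speed limits (rad/s): [1.89, 1.89, 2.57, 2.57, 3.01, 3.01, 3.01].

### API

Orientations are given as a rotation vector (axis times angle).
In Python, from bench import state, snapshot, calibration, finish_job, spot_in gives the robot as it stands.
- The arm moves only by the shell command python3 -m handwheel 'ROWS' [FORCE]. ROWS is JSON, a list of rows, each a list of 7 numbers: the turn, a rotation vector about the tool's x, y, z in degrees, then the shift along the tool's x, y, z in m, then the closure in counts, from 0 (fully open) to 255 (shut). A call has exactly 10 rows; each row shifts and turns the commanded pose from where the row before left it, along the tool's axes as they then stand; what a row does not reach is not made up. A row lasts 1/12 s, in which the tool goes at most 41.7 mm and 7.16 degrees, less where a joint would pass 70% of its speed; a pose out of reach is approached as far as the arm can. A call is refused whole if a number of a shift passes 0.0417 or a number of a turn 7.16, either way. A call with a gripper value outside its range is refused whole. The fingers move at their own pace and stop on an object; FORCE is the grip in N (left out, the last holds). Time passes only in rows, so rows that do not move let the fingers close, or fill a call up. It gives the time, the measured TCP pose, the force, the opening and the grip force at its end, in the units of the state.
- state(): the state, without advancing time (a new reading comes with each control period).
- snapshot(name): name is "scene" or "top" or "wrist"; returns the picture (480x640x3 uint8, blue, green, red); there is no depth.
- calibration(name): a dict with "fovy" (degrees; the focal length in pixels is half the picture's height over the tangent of half this angle, whatever the lens; pixels are square), "cx", "cy" (the principal point, pixels), "R" (3x3) and "t" (3): a world point X has camera coordinates R X + t. Camera axes: x right, y down, z forward; pixel columns grow to the right and rows downward; lengths in m; the calibration is good to about 2 mm. The wrist camera is an equidistant fisheye: a pixel r from the principal point sees the ray r / f radians off the axis. A picture is of the moment at which its call begins: read the wrist's pose just before it. calibration takes no time and is no camera call; for the wrist camera it gives the pose at the moment of the call.
- finish_job(): hands the job in; it is judged then, once.
Trained networks look in the newest picture that a camera, given by its name, has taken for a name from the list of things; names that differ only in an ending like _2 or _b are one class to them, and where a whole thing is asked for, a point or a joint stands for the part that bears it (a point fixed in the world has none). Each returns a list of dicts, best first, with "score" (0 to 1); they miss things now and then, are a little off and sometimes report something else, mostly with a low value. They report only what shows in the picture. A call takes as long as a camera call.
- spot_in(label, camera): "xy" ([column, row] as shares, 0 to 1, of the picture: columns of its width, rows of its height, amid what is visible of it).
The state is a dict: "time_s": time; "joint_pos": joint angles; "qd": joint speeds; "joint_torque": joint torques, N m; "position": TCP position; "tcp_rot": TCP orientation; "ft_force": force on the tool from outside, world axes, zero at the start; "wrist_torque": the same for the moment, N m; "width": finger opening in m; "grip_force": force on a finger pad.
Only numpy, scipy, OpenCV 4.12 (cv2) and the standard library are available. Lean on these libraries where they do the work, as an engineer would, in place of code of your own. Each camera call takes 0.05 s, during which the arm holds its last target. There are 200 camera calls.

### The job

Book a blank reading to this frame's job: pick up the hand scanner, hold its window steady on the barcode of the job ticket for a good second, square to the bars and from about a hand's width away, then lay it back the right way up on the middle of its rubber mat and let go. Then lift the empty glass cell out of its stand by its two frosted faces only, never touching the clear windows, and hold it upright and still in the photometer's light path, midway between the two lens tubes and centred on them, with its clear windows facing the lenses. Finish while still holding it there; drop nothing, touch the photometer with nothing, and leave the bottle, the brush and the book of gold leaf where they are.

Things in the scene. Friction and masses are not known exactly. Their poses are not given: they have to be found in the camera images.
- scanner: Grey hand scanner, 0.13-0.25 kg. Origin: on its underside, below mid-handle; x along the handle to the head, z up. Level handle 120 mm long, 34 wide (y), 24 high, its underside 23 mm up. At the front a head 64 mm wide, 26 thick bends 45 deg down (ends at x = 95). It rests on the head's lower edge and a 32 mm battery bulge under the tail (x -62 to -30). Balances within 10 mm of the origin.
- scan_grip (a point): Middle of the scanner's handle, 35 mm above its underside: grip here across the 34 mm width (y). Same axes as the scanner.
- scan_window (a point): Middle of the dark window on the end of the head, 85 mm ahead (x) of the scanner's origin, 9 mm above its underside. Its x is the aiming direction: forwards and 45 deg down when the scanner is level; y as the scanner's y (the reading line lies along y). It reads a code whose centre is 30 to 150 mm in front of the window and within 18 mm of the aiming line in y and in z.
- job_board: Wooden clip board 180 x 130 x 4 mm lying flat, fixed, with the paper job ticket and a steel clip (up to 17 mm high) at its far (+x) end. Origin: centre of its underside; x along its 180 mm length towards the clip, z up.
- barcode (a point): Centre of the barcode printed on the ticket, at x = -30 mm on the board, 5 mm above the table; axes as the board's. It is 60 mm long along y and 40 mm along x. The bars run along x, so the scanner's y must lie along this y (either way round, within 0.4 rad), with the aiming line within 60 deg of vertical.
- mat: Black rubber mat 110 (x) x 200 (y) x 4 mm, fixed flat on the table; the scanner lies on it along y. Origin: centre of its underside. The scanner's origin belongs within 45 mm of it, seen from above.
- cell_stand: Plain wooden stand 120 (x) x 85 (y) x 16 mm, fixed, with three wells 8 mm deep; the cell stands in the big middle one (1 mm of play all round), the two narrow outer ones are empty. Origin: centre of its underside.
- cell: Empty open-topped glass cell, 24 (x) x 55 (y) x 50 mm high (z), 70-140 g. Origin: centre of its underside, 8 mm above the table when in the stand, so 42 mm rise above the stand's deck. Frosted faces: the two long sides facing +x and -x, 24 mm apart. Clear windows: the two ends facing +y and -y. Light passes along y.
- cell_centre (a point): Middle of the cell, 25 mm above its underside; axes as the cell's.
- cell_sides: The two frosted (ground, white) side plates of the cell, the whole of its faces +x and -x, 55 x 47 mm each. Grip here. Same origin and axes as the cell.
- cell_windows: The two clear end windows of the cell, 19 mm wide, at y = +27 and -27 mm. Nothing of the gripper may touch them. Same origin and axes as the cell.
- photometer: Fixed: base plate 90 (x) x 310 (y) x 12 mm with two upright heads (80 x 60 mm, tops 125 mm above the table) at y = +117 (lamp) and -117 (receiver), each with a 32 mm thick lens tube pointing at the other; between the tubes' ends (y = +60 and -60) is an open gap of 120 mm. Origin: centre of the plate's underside; y along the light path.
- light_path (a point): Middle of the light path, half way between the lens tubes, 100 mm above the table; axes as the photometer's: the light runs along y.
- varnish_bottle: Bystander: amber bottle, 64 mm across, 150 mm tall. Origin: centre of its underside.
- brush: Bystander: brush lying on the table along its x, about 200 mm long and under 30 mm high. Origin near its middle, on the underside.
- leaf_book: Bystander: book of gold leaf, 90 x 90 x 8 mm, lying flat. Origin: centre of its underside.

How it is judged:
On the way, in this order (a step that is already met when the one before it is completed fails the run):
1. the scanner, held in the gripper, is kept still with its window aimed at the barcode for 0.8 s (x of barcode in the frame of scan_window between 0.03 and 0.15 m and y of barcode in the frame of scan_window between -0.018 and 0.018 m and z of barcode in the frame of scan_window between -0.018 and 0.018 m and angle between the x axis of scan_window and the z axis of job_board, either way round below 1.05 rad and angle between the y axis of scanner and the y axis of job_board, either way round below 0.4 rad and linear speed of scanner below 0.03 m/s and angular speed of scanner below 0.3 rad/s and contact force between the fingers and scanner above 1 N), for 0.8 s.
2. the scanner lies right way up on its mat again, let go (horizontal distance between scanner and mat below 0.045 m and height (world z) of scanner below 0.012 m and angle between scanner's own z axis and vertical below 0.12 rad and linear speed of scanner below 0.02 m/s and contact force between the fingers and scanner below 0.1 N), for 0.3 s.
3. the cell is lifted clear of its stand by its frosted faces (contact force between the fingers and cell_sides above 1 N and height (world z) of cell above 0.035 m and contact force between cell and cell_stand below 0.1 N), for 0.1 s.
At the end, for the whole second after the job is handed in: Cell held by its frosted faces, still, upright and along the light path within 0.12 rad, its centre within 5 mm sideways, 6 mm in height and 20 mm lengthways of the path's middle, clear of the photometer; scanner at rest, let go, right way up on the mat, within 45 mm of its middle (all of step 2 and x of cell_centre in the frame of light_path between -0.005 and 0.005 m and y of cell_centre in the frame of light_path between -0.02 and 0.02 m and z of cell_centre in the frame of light_path between -0.006 and 0.006 m and angle between the y axis of cell and the y axis of photometer, either way round below 0.12 rad and angle between cell's own z axis and vertical below 0.12 rad and contact force between the fingers and cell_sides above 1 N and contact force between cell and photometer below 0.1 N and linear speed of cell below 0.02 m/s and angular speed of cell below 0.2 rad/s); the arm keeps its last pose, push and grip.
It fails at once if the gripper touches a clear window of the cell (contact force between any of the fingers, the arm and cell_windows above 0.3 N).
It fails at once if the cell is tipped over (angle between cell's own z axis and vertical above 0.5 rad).
It fails at once if the cell or the scanner is dropped ((contact force between the fingers and cell below 0.1 N and linear speed of cell above 0.6 m/s) or (contact force between the fingers and scanner below 0.1 N and linear speed of scanner above 0.6 m/s)).
It fails at once if the photometer is touched by the robot, the cell or the scanner (contact force between any of the fingers, the arm, cell, scanner and photometer above 0.5 N).
It fails at once if the bottle, the brush or the gold-leaf book is moved by more than 20 mm (distance of any of varnish_bottle, brush, leaf_book from where it was at the start of the episode above 0.02 m).
It also fails if it takes over 64 s, if anything falls off the work surface, if the arm or the gripper's body presses on something with over 40 N, if the wrist force passes 120 N, or if a joint passes its speed limit or range.

## Working session

There is one attempt and no reset: what is moved stays moved. The work goes in short steps, Python scripts to look and compute and a shell command to move; the robot and the scene stay as the last step left them, time stands still between calls to the robot, and variables do not carry over. Pictures are saved under pics/ and viewed, at most 10 in all, crops included, and the job is handed in when it is done.

```bash
mkdir -p pics; ls
python3 - <<'E'
from bench import *
import cv2,numpy as np
s=state();print(s['time_s'],s['position'],s['tcp_rot'],s['width'])
for c in ['scene','top']:
    im=snapshot(c);cv2.imwrite(f'pics/{c}0.png',im)
    k=calibration(c);print(c,k)
    for l in ['scanner','job_board','barcode','mat','cell_stand','cell','photometer','varnish_bottle','brush','leaf_book','scan_window']:
        print(l,[(round(d['score'],2),round(d['xy'][0]*640),round(d['xy'][1]*480)) for d in spot_in(l,c)[:2]])
E
```

```text
pics
0.0 [ 0.21144471 -0.5344257   0.2308349 ] [-3.08497794e+00 -5.88071435e-01  3.68154439e-04] 0.08578242231803641
scene {'fovy': 51.591120085494715, 'cx': 313.5167447989685, 'cy': 233.0691797063744, 'R': array([[ 0.60674117,  0.79478965, -0.01321249],
       [ 0.68022127, -0.5277367 , -0.50871701],
       [-0.41129573,  0.29967214, -0.86083241]]), 't': array([-0.41753017, -0.30149517,  1.32023907])}
scanner [(0.81, 287, 225)]
job_board [(0.6, 379, 266)]
barcode [(0.94, 381, 270)]
mat [(0.64, 160, 383)]
cell_stand [(0.82, 337, 164)]
cell [(0.6, 334, 153)]
photometer [(0.88, 158, 385), (0.44, 338, 152)]
varnish_bottle [(0.78, 333, 335)]
brush [(0.75, 142, 284)]
leaf_book [(0.6, 459, 174)]
scan_window [(0.78, 291, 225), (0.18, 381, 269)]
top {'fovy': 45.47217498682356, 'cx': 326.03636395213243, 'cy': 236.29360891627084, 'R': array([[-0.02491835, -0.99967318,  0.00571099],
       [-0.99725852,  0.0244592 , -0.06983695],
       [ 0.06967444, -0.00743556, -0.99754207]]), 't': array([0.08887076, 0.55620908, 1.46176069])}
scanner [(0.91, 320, 262), (0.65, 285, 185)]
job_board [(0.86, 287, 187)]
barcode [(0.55, 285, 183)]
mat [(0.47, 289, 183), (0.15, 322, 262)]
cell_stand [(0.74, 341, 265), (0.67, 320, 258)]
cell [(0.53, 246, 298)]
photometer [(0.93, 481, 208)]
varnish_bottle [(0.55, 357, 155)]
brush [(0.84, 456, 290)]
leaf_book [(0.64, 166, 216)]
scan_window [(0.61, 321, 259), (0.53, 478, 208)]
```

View pics/top0.png

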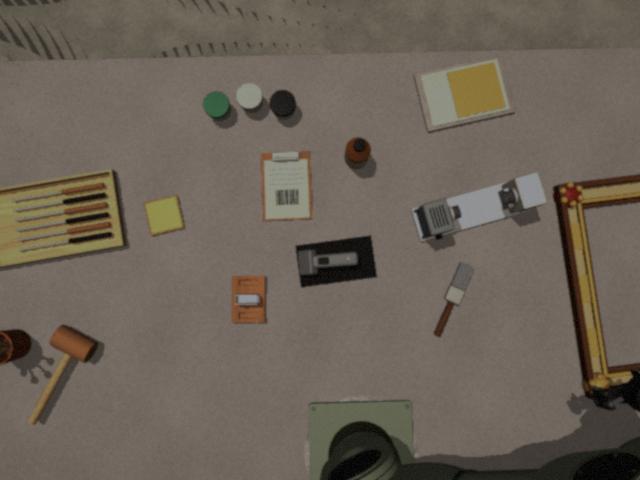

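View pics/scene0.png

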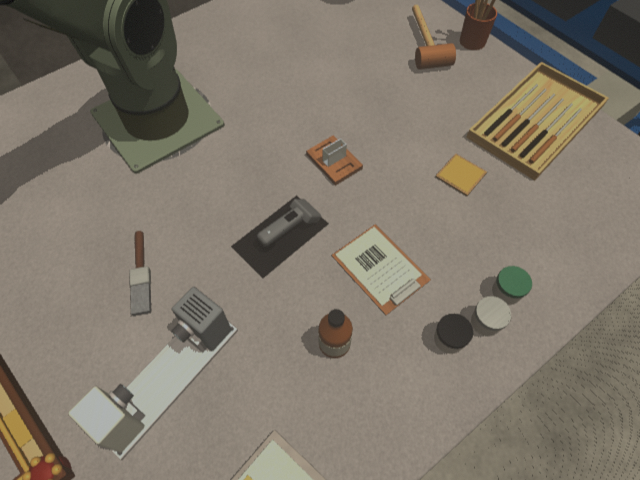

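Top view: scanner at (328,261) with its head to the left, on the mat at (336,261). The ticket's bars are at (287,196), with the clip on the far side. The cell is at (247,299). The photometer runs from (415,225) to (545,190), slightly turned, with the bottle at (357,152) and the brush at (455,300). Next I'll measure the outlines.

```bash
cat > h.py <<'E'
import numpy as np,cv2
from scipy.spatial.transform import Rotation as Ro
from bench import *
def ray(cam,uv,k=None):
    k=k or calibration(cam);R=np.array(k['R']);t=np.array(k['t']);f=240/np.tan(np.radians(k['fovy']/2))
    d=np.array([uv[0]-k['cx'],uv[1]-k['cy']])/f
    if cam=='wrist':
        r=np.hypot(*d);v=np.array([*(d/r*np.sin(r)),np.cos(r)]) if r>0 else np.array([0,0,1.])
    else: v=np.array([*d,1.])
    return -R.T@t,R.T@v
def pw(cam,uv,z,k=None):
    c,v=ray(cam,uv,k);return c+v*(z-c[2])/v[2]
def proj(cam,X,k=None):
    k=k or calibration(cam);p=np.array(k['R'])@X+np.array(k['t']);f=240/np.tan(np.radians(k['fovy']/2))
    if cam=='wrist':
        a=np.arctan2(np.hypot(p[0],p[1]),p[2]);q=p[:2]/np.hypot(p[0],p[1])*a
    else: q=p[:2]/p[2]
    return q*f+[k['cx'],k['cy']]
E
python3 - <<'E'
from h import *
im=cv2.imread('pics/top0.png');hsv=cv2.cvtColor(im,cv2.COLOR_BGR2HSV);k=calibration('top')
g=cv2.cvtColor(im,cv2.COLOR_BGR2GRAY)
def rect(n,mask,box,z):
    m=np.zeros_like(g);x0,y0,x1,y1=box;m[y0:y1,x0:x1]=mask[y0:y1,x0:x1]*255
    m=cv2.morphologyEx(m,cv2.MORPH_CLOSE,np.ones((3,3)))
    c=max(cv2.findContours(m,0,1)[0],key=cv2.contourArea);b=cv2.boxPoints(cv2.minAreaRect(c))
    P=np.array([pw('top',p,z,k)[:2] for p in b]);e1=P[1]-P[0];e2=P[2]-P[1]
    print(n,'c',P.mean(0).round(4),'len',np.linalg.norm(e1).round(3),np.linalg.norm(e2).round(3),'ang',np.degrees(np.arctan2(e1[1],e1[0])).round(1))
S=hsv[...,1];V=hsv[...,2];H=hsv[...,0]
print(V[200:240:39,230],S[200,230],V[245,350],V[260,345],V[262,307],V[210,480],S[210,480],S[300,236])
rect('mat',(V<75)*1,(285,225,390,295),.004)
rect('scan',((V>55)*(V<200))*1,(297,246,362,278),.04)
rect('handle',((V>60))*1,(322,248,362,272),.047)
rect('stand',(S>110)*1,(225,268,275,330),.016)
rect('board',((S>100)|(V>150))*1,(255,150,318,226),.004)
rect('bar',(V<120)*1,(272,183,302,210),.005)
rect('cell',((S<60)*(V>120))*1,(235,290,262,309),.058)
rect('photo plate',(V>150)*1,(410,168,550,245),.012)
cv2.imwrite('pics/crop1.png',cv2.resize(im[140:320,225:395],None,fx=3.3,fy=3.3,interpolation=2))
cv2.imwrite('pics/crop2.png',cv2.resize(im[160:250,405:555],None,fx=5,fy=5,interpolation=2))
E
```

```text
[115 117] 38 12 100 72 148 9 96
mat c [0.4942 0.0515] len 0.2 0.111 ang -83.5
scan c [0.5015 0.0799] len 0.16 0.064 ang -78.1
handle c [0.4982 0.0441] len 0.088 0.031 ang -87.5
stand c [0.4021 0.2796] len 0.082 0.118 ang -91.4
board c [0.6951 0.1924] len 0.099 0.179 ang -89.1
bar c [0.6663 0.1747] len 0.058 0.04 ang -91.4
cell c [0.4047 0.2753] len 0.047 0.017 ang -91.4
photo plate c [ 0.6092 -0.3051] len 0.05 0.063 ang -87.3
```

View pics/crop1.png

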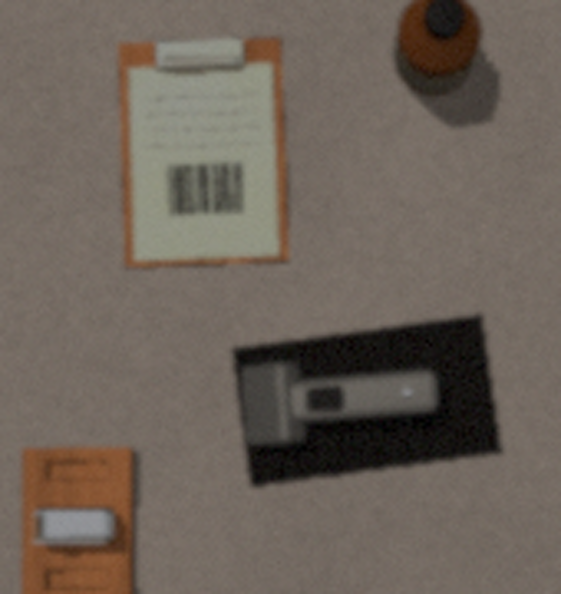

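View pics/crop2.png

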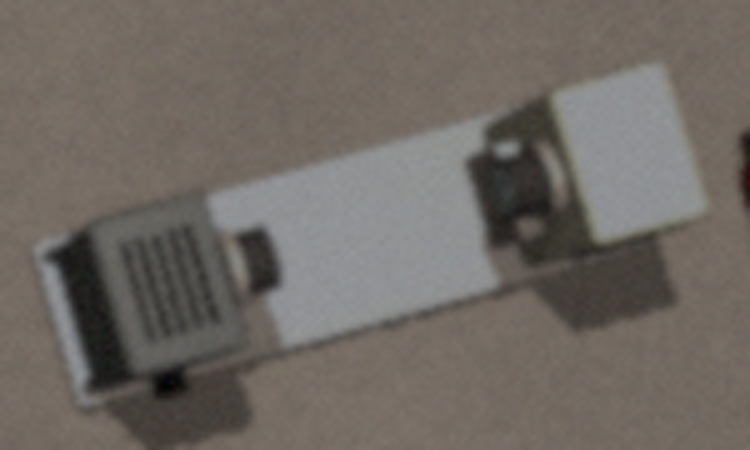

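Crop 1 confirms the scanner head is left and the handle runs (292–438, 393) on the mat. The bars span (168–243, 165–213), and the cell sits across the stand at (77,525). Crop 2 shows the tube ends near (275,258) and (475,200). Now the corner picks in world units.

Run:
```python
from h import *
k=calibration('top')
c1=lambda u,v,z:pw('top',(225+u/3.3,140+v/3.3),z,k)[:2]
c2=lambda u,v,z:pw('top',(405+u/5,160+v/5),z,k)[:2]
ang=lambda a,b:np.degrees(np.arctan2(*(b-a)[::-1])).round(1)
print('board',ang(c1(127,267,.004),c1(120,45,.004)),ang(c1(288,260,.004),c1(281,40,.004)),'bar',c1(206,189,.005).round(4))
t=c1(438,393,.035);f=c1(293,398,.047);h=c1(247,406,.02)
print('scan tail',t.round(4),'front',h.round(4),ang(t,h),len:=np.linalg.norm(h-t))
u=(h-t)/len;print('origin est',(t+u*.062).round(4), (h-u*.095).round(4))
print('stand',c1(77,525,.058).round(4),'edges',ang(c1(25,590,.016),c1(25,450,.016)),ang(c1(133,590,.016),c1(133,450,.016)))
print('photo lower',ang(c2(85,405,.012),c2(490,293,.012)),'upper',ang(c2(215,188,.012),c2(480,117,.012)))
a=c2(277,258,.1);b=c2(476,200,.1);print('tubes',a.round(4),b.round(4),((a+b)/2).round(4),np.linalg.norm(a-b),ang(a,b))
m=(c2(287,346,.012)+c2(490,293,.012)+c2(215,188,.012)+c2(480,117,.012))/4
lo=c2(287,346,.012);up=c2(215,188,.012);print(lo.round(4),up.round(4),np.linalg.norm(lo-up),c2(85,405,.012).round(4),c2(38,245,.012).round(4))
print('bottle',pw('top',(357,150),.1,k)[:2])
# tool-frame move needed to above scanner
s=state();R=Ro.from_rotvec(s['tcp_rot']);g=np.array([.497,.05,.18])
print(R.as_matrix().round(3)); print('move tool',(R.inv().apply(g-s['position'])).round(4))
```

```text
board 0.8 0.5 bar [0.6642 0.1737]
scan tail [ 0.4968 -0.0042] front [0.4908 0.1442] 92.3 0.14854606095412462
origin est [0.4943 0.0578] [0.4947 0.0493]
stand [0.4032 0.2733] edges -0.8 -1.0
photo lower -76.0 upper -76.4
tubes [ 0.6053 -0.2556] [ 0.6315 -0.3548] [ 0.6184 -0.3052] 0.10260501717689059 -75.2
[ 0.5685 -0.2804] [ 0.6523 -0.2462] 0.09046529378571797 [ 0.5404 -0.174 ] [ 0.6246 -0.1525]
bottle [ 0.76441917 -0.00612525]
[[ 0.93   0.368 -0.   ]
 [ 0.368 -0.93   0.   ]
 [-0.    -0.    -1.   ]]
move tool [ 0.4805 -0.4386  0.0513]
```

```bash
python3 -m handwheel '[[0,0,0,0.024,-0.022,0,0],[0,0,0,0.024,-0.022,0,0],[0,0,0,0.024,-0.022,0,0],[0,0,0,0.024,-0.022,0,0],[0,0,0,0.024,-0.022,0,0],[0,0,0,0.024,-0.022,0,0],[0,0,0,0.024,-0.022,0,0],[0,0,0,0.024,-0.022,0,0],[0,0,0,0.024,-0.022,0,0],[0,0,0,0.024,-0.022,0,0]]' 40
python3 -m handwheel '[[0,0,0,0.024,-0.022,0,0],[0,0,0,0.024,-0.022,0,0],[0,0,0,0.024,-0.022,0,0],[0,0,0,0.024,-0.022,0,0],[0,0,0,0.024,-0.022,0,0],[0,0,0,0.024,-0.022,0,0],[0,0,0,0.024,-0.022,0,0],[0,0,0,0.024,-0.022,0,0],[0,0,0,0.024,-0.022,0,0],[0,0,0,0.024,-0.022,0,0]]'
python3 -m handwheel '[[0,0,-7.1,0,0,0.004,0],[0,0,-7.1,0,0,0.004,0],[0,0,-7.1,0,0,0.004,0],[0,0,-7.1,0,0,0.004,0],[0,0,-7.1,0,0,0.004,0],[0,0,-7.1,0,0,0.004,0],[0,0,-7.1,0,0,0.004,0],[0,0,-7.1,0,0,0.004,0],[0,0,-7.1,0,0,0.004,0],[0,0,-7.1,0,0,0.004,0]]'
cat >> h.py <<'E'
def look(n):
    s=state();k=calibration('wrist');im=snapshot('wrist');cv2.imwrite(f'pics/{n}.png',im)
    R=Ro.from_rotvec(s['tcp_rot']).as_matrix()
    print('t',round(s['time_s'],2),'pos',np.round(s['position'],4),'xyaw',np.degrees(np.arctan2(R[1,0],R[0,0])).round(2),'tilt',np.degrees(np.arccos(-R[2,2])).round(2),'q7',round(s['joint_pos'][6],2))
    import json;json.dump({a:np.asarray(b).tolist() for a,b in k.items()},open(f'pics/{n}.json','w'))
    return s,k,R
E
python3 - <<'E'
from h import *
s,k,R=look('w1');print(k)
for l in ['scanner','scan_grip','scan_window','mat']:
    print(l,[(round(d['score'],2),round(d['xy'][0]*640),round(d['xy'][1]*480)) for d in spot_in(l,'wrist')[:2]])
E
```

```text
time_s: 2.03
position: [0.3542, -0.2404, 0.2314]
tcp_rot: [3.086, 0.588, 0.001]
ft_force: [1.4, 0.1, 0.5]
width: 0.0854
grip_force: 0.0
time_s: 2.87
position: [0.4965, 0.0528, 0.2315]
tcp_rot: [-3.086, -0.589, -0.0]
ft_force: [-0.4, 0.1, -0.2]
width: 0.0854
grip_force: 0.0
time_s: 3.7
position: [0.4961, 0.0511, 0.1912]
tcp_rot: [2.164, 2.278, 0.0]
ft_force: [0.3, -1.4, 0.1]
width: 0.0854
grip_force: 0.0
t 3.7 pos [0.4961 0.0511 0.1912] xyaw 92.93 tilt 0.02 q7 -0.39
{'fovy': 65.70646984690485, 'cx': 317.0771162420352, 'cy': 236.79804402365684, 'R': array([[ 9.98681657e-01,  5.13306494e-02,  3.34032700e-04],
       [ 4.87823155e-02, -9.51086734e-01,  3.05048045e-01],
       [ 1.59760083e-02, -3.04629592e-01, -9.52336904e-01]]), 't': array([-0.49909963, -0.00318915,  0.34928901])}
scanner [(0.63, 316, 160), (0.56, 206, 1)]
scan_grip [(0.62, 314, 162)]
scan_window [(0.84, 315, 159)]
mat [(0.59, 292, 218)]
```

View pics/w1.png

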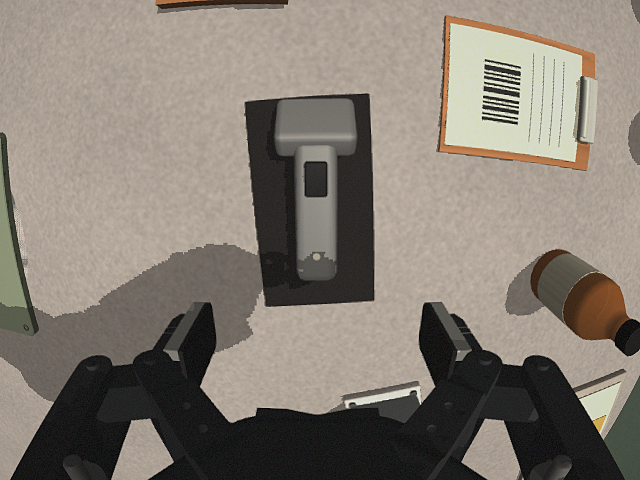

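Wrist view: the handle is vertical from (316,278) to (315,148), with the head at (316,125). The bars are at (502,92), and the mat corners are (246,101), (368,94), (373,300) and (266,306).

Run:
```python
from h import *
import json
k=json.load(open('pics/w1.json'))
P=lambda u,v,z:pw('wrist',(u,v),z,k)[:2]
t=P(317,281,.04);t2=(P(298,265,.051)+P(336,265,.051))/2;j=(P(295,150,.051)+P(336,150,.051))/2
print('tail',t.round(4),t2.round(4),'junc',j.round(4),np.degrees(np.arctan2(*(j-t2)[::-1])), 'w',np.linalg.norm(P(298,265,.051)-P(336,265,.051)))
print('mat',[P(*c,.004).round(4) for c in [(246,101),(368,94),(373,300),(266,306)]], sum(P(*c,.004) for c in [(246,101),(368,94),(373,300),(266,306)])/4)
print('bar',P(502,92,.005),[P(*c,.005).round(4) for c in [(485,59),(521,64),(519,126),(483,119)]])
```

```text
tail [ 0.4999 -0.0052] [0.4989 0.0142] junc [0.493  0.1074] 93.63778927476616 w 0.03120623280760375
mat [array([0.4297, 0.1455]), array([0.5362, 0.1566]), array([ 0.558 , -0.0402]), array([ 0.4508, -0.0524])] [0.49369219 0.05236649]
bar [0.66486461 0.17552182] [array([0.6448, 0.2042]), array([0.6846, 0.2073]), array([0.6871, 0.1458]), array([0.6467, 0.1465])]
```

```bash
python3 -m handwheel '[[0,0,0,0.004,0,0.015,0],[0,0,0,0,0,0.018,0],[0,0,0,0,0,0.018,0],[0,0,0,0,0,0.018,0],[0,0,0,0,0,0.018,0],[0,0,0,0,0,0.018,0],[0,0,0,0,0,0.018,0],[0,0,0,0,0,0.018,0],[0,0,0,0,0,0.015,0],[0,0,0,0,0,0.016,0]]' 60
python3 -m handwheel '[[0,0,0,0,0,0,255],[0,0,0,0,0,0,255],[0,0,0,0,0,0,255],[0,0,0,0,0,0,255],[0,0,0,0,0,0,255],[0,0,0,0,0,0,255],[0,0,0,0,0,0,255],[0,0,0,0,0,0,255],[0,0,0,0,0,0,255],[0,0,0,0,0,0,255]]' 60
```

```text
time_s: 4.78
position: [0.4961, 0.0551, 0.0188]
tcp_rot: [2.174, 2.267, 0.0]
ft_force: [0.8, -0.6, 0.2]
width: 0.0856
grip_force: 0.0
time_s: 5.62
position: [0.4964, 0.0552, 0.0204]
tcp_rot: [2.171, 2.27, 0.002]
ft_force: [-1.2, -0.5, 10.8]
width: 0.0333
grip_force: 58.6
```

```bash
python3 -m handwheel '[[0,0,0,0,0,-0.008,255],[0,0,0,0,0,-0.014,255],[0,0,0,0,0,-0.016,255],[0,0,0,0,0,-0.012,255],[0,0,0,0,0,-0.006,255],[0,0,3,0,0,0,255],[0,0,6,0,0,0,255],[0,0,6,0,0,0,255],[0,0,6,0,0,0,255],[0,0,6,0,0,0,255]]'
python3 -m handwheel '[[0,0,6,0,0,0,255],[0,0,6,0,0,0,255],[0,0,6,0,0,0,255],[0,0,6,0,0,0,255],[0,0,6,0,0,0,255],[0,0,6,0,0,0,255],[0,0,6,0,0,0,255],[0,0,6,0,0,0,255],[0,0,6,0,0,0,255],[0,0,6,0,0,0,255]]'
python3 -m handwheel '[[0,0,5,0,0,0,255],[0,0,0,0.002,-0.013,0,255],[0,0,0,0.003,-0.018,0,255],[0,0,0,0.003,-0.018,0,255],[0,0,0,0.003,-0.018,0,255],[0,0,0,0.003,-0.018,0,255],[0,0,0,0.003,-0.016,0,255],[0,0,0,0.002,-0.010,0,255],[0,0,0,0.002,-0.006,0,255],[0,0,0,0,0,0,255]]'
python3 - <<'E'
from h import *
s,k,R=look('w2')
im=snapshot('scene');cv2.imwrite('pics/s2.png',cv2.resize(im[150:350,220:450],None,fx=3,fy=3))
E
```

```text
time_s: 6.45
position: [0.4958, 0.0551, 0.0756]
tcp_rot: [-2.646, -1.694, -0.0]
ft_force: [-0.1, -0.5, -2.1]
width: 0.0332
grip_force: 60.2
time_s: 7.28
position: [0.4958, 0.0552, 0.0756]
tcp_rot: [-3.138, -0.145, -0.0]
ft_force: [0.2, 0.3, -2.6]
width: 0.0332
grip_force: 60.2
time_s: 8.12
position: [0.5157, 0.1732, 0.0753]
tcp_rot: [-3.141, -0.018, -0.0]
ft_force: [0.8, 0.5, -2.0]
width: 0.033
grip_force: 60.2
t 8.12 pos [0.5157 0.1732 0.0753] xyaw 0.65 tilt 0.03 q7 -1.59
```

View pics/w2.png

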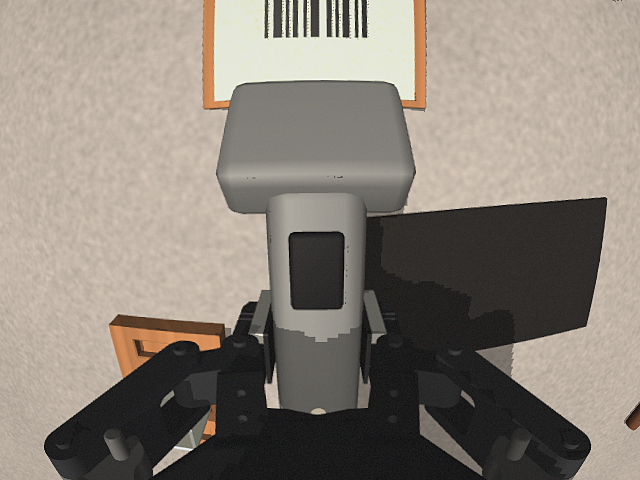

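Wrist view: the scanner is level and held. The bars are centred at column 317, in line with the handle at 316. I'll hold it there, then take it back.

```bash
python3 -m handwheel '[[0,0,0,0,0,0,255],[0,0,0,0,0,0,255],[0,0,0,0,0,0,255],[0,0,0,0,0,0,255],[0,0,0,0,0,0,255],[0,0,0,0,0,0,255],[0,0,0,0,0,0,255],[0,0,0,0,0,0,255],[0,0,0,0,0,0,255],[0,0,0,0,0,0,255]]'
python3 -m handwheel '[[0,0,0,0,0,0,255],[0,0,0,0,0,0,255],[0,0,0,0,0,0,255],[0,0,0,0,0,0,255],[0,0,0,0,0,0,255],[0,0,0,0,0,0,255],[0,0,0,0,0,0,255],[0,0,0,0,0,0,255],[0,0,0,0,0,0,255],[0,0,0,0,0,0,255]]'
python3 -m handwheel '[[0,0,0,-0.002,0.006,0,255],[0,0,0,-0.002,0.011,0,255],[0,0,0,-0.003,0.018,0,255],[0,0,0,-0.003,0.018,0,255],[0,0,0,-0.003,0.018,0,255],[0,0,0,-0.003,0.018,0,255],[0,0,0,-0.003,0.016,0,255],[0,0,0,-0.002,0.010,0,255],[0,0,-3,0,0.003,0,255],[0,0,-6,0,0,0,255]]'
python3 -m handwheel '[[0,0,-6,0,0,0,255],[0,0,-6,0,0,0,255],[0,0,-6,0,0,0,255],[0,0,-6,0,0,0,255],[0,0,-6,0,0,0,255],[0,0,-6,0,0,0,255],[0,0,-6,0,0,0,255],[0,0,-6,0,0,0,255],[0,0,-6,0,0,0,255],[0,0,-6,0,0,0,255]]'
python3 -m handwheel '[[0,0,-6,0,0,0,255],[0,0,-6,0,0,0,255],[0,0,-6,0,0,0,255],[0,0,-5,0,0,0.01,255],[0,0,0,0,0,0.013,255],[0,0,0,0,0,0.013,255],[0,0,0,0,0,0.010,255],[0,0,0,0,0,0.005,255],[0,0,0,0,0,0.002,255],[0,0,0,0,0,0.001,255]]'
```

```text
time_s: 9.05
position: [0.5156, 0.1723, 0.0753]
tcp_rot: [-3.141, -0.016, 0.0]
ft_force: [-0.6, -1.0, -1.9]
width: 0.0329
grip_force: 60.2
time_s: 9.88
position: [0.5156, 0.1723, 0.0753]
tcp_rot: [-3.141, -0.016, -0.0]
ft_force: [-0.2, 0.8, -2.0]
width: 0.0335
grip_force: 60.2
time_s: 10.72
position: [0.4956, 0.0526, 0.0754]
tcp_rot: [3.13, 0.262, -0.0]
ft_force: [0.3, 0.4, -1.8]
width: 0.033
grip_force: 60.0
time_s: 11.55
position: [0.4956, 0.0537, 0.0754]
tcp_rot: [-2.575, -1.799, -0.0]
ft_force: [-0.1, -1.3, -2.0]
width: 0.0333
grip_force: 60.0
time_s: 12.38
position: [0.4958, 0.0541, 0.0213]
tcp_rot: [-2.171, -2.271, 0.0]
ft_force: [-0.9, 0.1, -2.1]
width: 0.0332
grip_force: 60.1
```

```bash
python3 -m handwheel '[[0,0,0,0,0,0.001,255],[0,0,0,0,0,0.0005,255],[0,0,0,0,0,0,0],[0,0,0,0,0,0,0],[0,0,0,0,0,0,0],[0,0,0,0,0,0,0],[0,0,0,0,0,0,0],[0,0,0,0,0,0,0],[0,0,0,0,0,0,0],[0,0,0,0,0,0,0]]'
python3 -m handwheel '[[0,0,0,0,0,-0.004,0],[0,0,0,0,0,-0.008,0],[0,0,0,0,0,-0.015,0],[0,0,0,0,0,-0.02,0],[0,0,0,0,0,-0.02,0],[0,0,0,0,0,-0.02,0],[0,0,0,0,0,-0.02,0],[0,0,0,0,0,-0.02,0],[0,0,0,0,0,-0.02,0],[0,0,0,0,0,-0.02,0]]'
python3 -m handwheel '[[0,0,0,0.02,0.008,0,0],[0,0,0,0.02,0.008,0,0],[0,0,0,0.02,0.008,0,0],[0,0,0,0.02,0.008,0,0],[0,0,0,0.02,0.008,0,0],[0,0,0,0.02,0.008,0,0],[0,0,0,0.02,0.008,0,0],[0,0,0,0.02,0.008,0,0],[0,0,0,0.01,0.008,0,0],[0,0,0,0.005,0.004,0,0]]'
python3 - <<'E'
from h import *
s,k,R=look('w3')
for l in ['cell','cell_stand','cell_sides','cell_windows','scanner']:
    print(l,[(round(d['score'],2),round(d['xy'][0]*640),round(d['xy'][1]*480)) for d in spot_in(l,'wrist')[:2]])
E
```

```text
time_s: 13.22
position: [0.4958, 0.0541, 0.0198]
tcp_rot: [-2.171, -2.271, -0.0]
ft_force: [-0.4, 0.9, 0.3]
width: 0.0854
grip_force: 0.0
time_s: 14.05
position: [0.4956, 0.054, 0.1886]
tcp_rot: [2.171, 2.271, 0.0]
ft_force: [0.1, -0.5, -1.4]
width: 0.0856
grip_force: 0.0
time_s: 14.88
position: [0.5639, 0.234, 0.1874]
tcp_rot: [-2.169, -2.272, -0.001]
ft_force: [-1.3, -0.6, -0.0]
width: 0.0852
grip_force: 0.0
t 14.88 pos [0.5639 0.234  0.1874] xyaw 92.68 tilt 0.05 q7 -0.59
cell [(0.61, 130, 161)]
cell_stand [(0.87, 165, 151)]
cell_sides [(0.65, 121, 187), (0.61, 130, 158)]
cell_windows [(0.69, 121, 186)]
scanner [(0.68, 241, 344)]
```

View pics/w3.png

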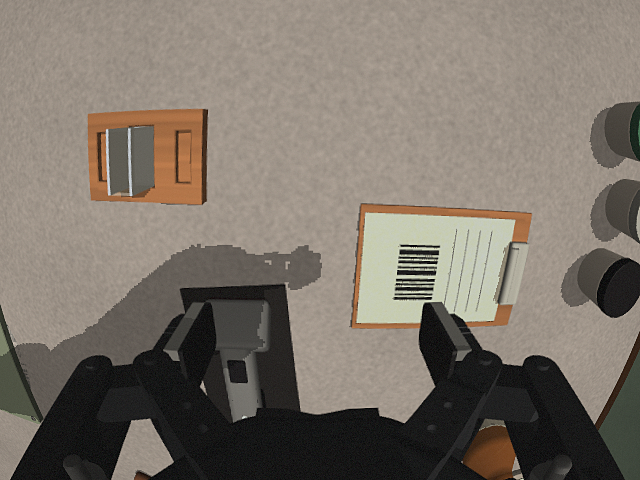

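The scanner is back on its mat, and the stand shows at (148,157) at the upper left. I shifted sideways the wrong way, so I'll come back over the stand.

```bash
python3 -m handwheel '[[0,0,0,0,-0.012,0,0],[0,0,0,0,-0.018,0,0],[0,0,0,0,-0.02,0,0],[0,0,0,0,-0.02,0,0],[0,0,0,0,-0.02,0,0],[0,0,0,0,-0.02,0,0],[0,0,0,0,-0.018,0,0],[0,0,0,0,-0.016,0,0],[0,0,0,0,-0.012,0,0],[0,0,0,0,-0.004,0,0]]'
python3 - <<'E'
from h import *
s,k,R=look('w4')
for l in ['cell','cell_stand','cell_sides','cell_windows','scanner']:
    print(l,[(round(d['score'],2),round(d['xy'][0]*640),round(d['xy'][1]*480)) for d in spot_in(l,'wrist')[:2]])
E
```

```text
time_s: 16.02
position: [0.4026, 0.2246, 0.1873]
tcp_rot: [-2.17, -2.271, 0.0]
ft_force: [-0.5, 0.6, -0.9]
width: 0.0857
grip_force: 0.0
t 16.02 pos [0.4026 0.2246 0.1873] xyaw 92.6 tilt 0.01 q7 -0.79
cell [(0.78, 317, 152), (0.45, 601, 412)]
cell_stand [(0.69, 302, 137)]
cell_sides [(0.86, 330, 152)]
cell_windows [(0.89, 317, 180)]
scanner [(0.59, 399, 347)]
```

View pics/w4.png

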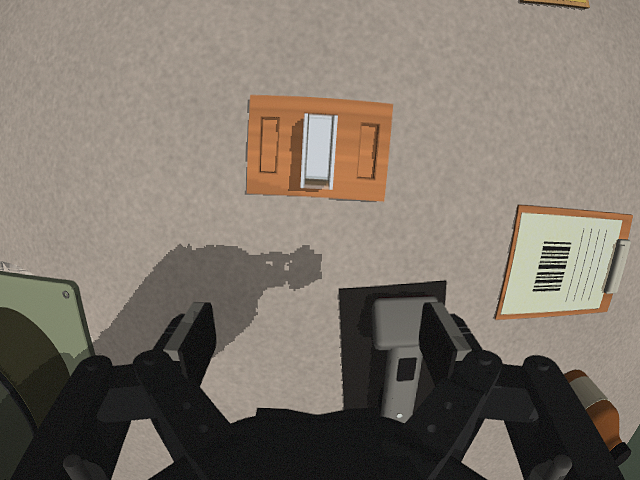

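The cell's top rim runs (303,113)–(337,114)–(333,190)–(301,189), and the stand corners are (249,95), (392,104), (384,201) and (246,194).

Run:
```python
from h import *
import json
k=json.load(open('pics/w4.json'))
A=lambda L,z:np.array([pw('wrist',c,z,k)[:2] for c in L])
c=A([(303,113),(338,114),(333,190),(301,189)],.058);print(c.round(4),c.mean(0),np.linalg.norm(np.roll(c,-1,0)-c,axis=1),[np.degrees(np.arctan2(*(a-b)[::-1])) for a,b in((c[0],c[3]),(c[1],c[2]))])
d=A([(249,95),(392,104),(384,200),(246,194)],.016);print(d.round(4),d.mean(0),np.linalg.norm(np.roll(d,-1,0)-d,axis=1),[np.degrees(np.arctan2(*(a-b)[::-1])) for a,b in((d[0],d[3]),(d[1],d[2]),(d[1],d[0]),(d[2],d[3]))])
```

```text
[[0.3896 0.3083]
 [0.4148 0.3088]
 [0.4142 0.2525]
 [0.3904 0.2521]] [0.40225067 0.280432  ] [0.02516933 0.05633056 0.0237663  0.0561923 ] [np.float64(90.76103745551947), np.float64(89.33416865707471)]
[[0.3422 0.3237]
 [0.462  0.3217]
 [0.4613 0.2383]
 [0.3411 0.2382]] [0.4016584  0.28047043] [0.11989491 0.08335563 0.12022204 0.0854359 ] [np.float64(89.30611840516251), np.float64(89.524905044444), np.float64(-0.9471519086772326), np.float64(0.045271061762888504)]
```

```bash
python3 -m handwheel '[[0,0,2.8,0,0,0,0],[0,0,0,0.012,0,0,0],[0,0,0,0.015,0,0,0],[0,0,0,0.015,0,0,0],[0,0,0,0.012,0,0,0],[0,0,0,0.002,0,0.01,0],[0,0,0,0,0,0.015,0],[0,0,0,0,0,0.015,0],[0,0,0,0,0,0.01,0],[0,0,0,0,0,0.01,0]]' 40
python3 -m handwheel '[[0,0,0,0,0,0.01,0],[0,0,0,0,0,0.014,0],[0,0,0,0,0,0.014,0],[0,0,0,0,0,0.014,0],[0,0,0,0,0,0.014,0],[0,0,0,0,0,0.012,0],[0,0,0,0,0,0.011,0],[0,0,0,0,0,0.008,0],[0,0,0,0,0,0.005,0],[0,0,0,0,0,0,0]]'
python3 -c "
from h import *
s,k,R=look('w5')"
```

```text
time_s: 17.15
position: [0.4042, 0.2817, 0.126]
tcp_rot: [-2.224, -2.218, 0.0]
ft_force: [0.3, 1.5, 0.2]
width: 0.0854
grip_force: 0.0
time_s: 17.98
position: [0.404, 0.2812, 0.024]
tcp_rot: [-2.225, -2.218, 0.001]
ft_force: [-0.5, 0.8, -0.0]
width: 0.0852
grip_force: 0.0
t 17.98 pos [0.404  0.2812 0.024 ] xyaw 89.82 tilt 0.06 q7 -0.97
```

View pics/w5.png

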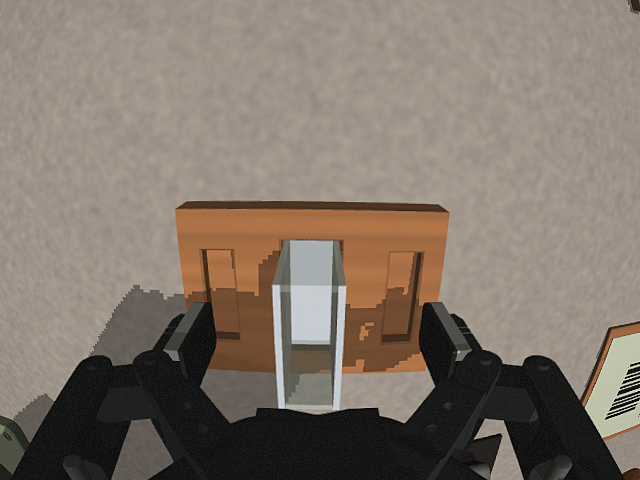

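The cell's near rim spans columns 273–346 (centre 309), while the fingers are centred at 318. The tool is therefore about 2 mm too far towards +x. I'll shift and close.

```bash
python3 -m handwheel '[[0,0,0,0,-0.0022,0.001,0],[0,0,0,0,0,0,0],[0,0,0,0,0,0,255],[0,0,0,0,0,0,255],[0,0,0,0,0,0,255],[0,0,0,0,0,0,255],[0,0,0,0,0,0,255],[0,0,0,0,0,0,255],[0,0,0,0,0,0,255],[0,0,0,0,0,0,255]]' 40
python3 -m handwheel '[[0,0,0,0,0,0,255],[0,0,0,0,0,0,255],[0,0,0,0,0,-0.002,255],[0,0,0,0,0,-0.003,255],[0,0,0,0,0,-0.005,255],[0,0,0,0,0,-0.008,255],[0,0,0,0,0,-0.01,255],[0,0,0,0,0,-0.01,255],[0,0,0,0,0,-0.01,255],[0,0,0,0,0,-0.005,255]]'
```

```text
time_s: 18.87
position: [0.402, 0.2811, 0.0239]
tcp_rot: [-2.225, -2.217, -0.0]
ft_force: [-2.2, -1.5, 5.3]
width: 0.0233
grip_force: 40.9
time_s: 19.7
position: [0.4024, 0.2814, 0.0786]
tcp_rot: [2.226, 2.217, 0.003]
ft_force: [0.1, -0.5, -0.5]
width: 0.0231
grip_force: 40.2
```

Cell is gripped at 23 mm. I'll lift it high and carry it to a spot on the robot's side of the photometer for a look.

```bash
python3 -m handwheel '[[0,0,0,0,0,-0.01,255],[0,0,0,0,0,-0.016,255],[0,0,0,0,0,-0.02,255],[0,0,0,0,0,-0.02,255],[0,0,0,0,0,-0.02,255],[0,0,0,0,0,-0.02,255],[0,0,0,0,0,-0.02,255],[0,0,0,0,0,-0.016,255],[0,0,0,-0.008,0,-0.008,255],[0,0,0,-0.016,0.002,0,255]]'
python3 -m handwheel '[[0,0,0,-0.022,0.003,0,255],[0,0,0,-0.026,0.004,0,255],[0,0,0,-0.026,0.004,0,255],[0,0,0,-0.026,0.004,0,255],[0,0,0,-0.026,0.004,0,255],[0,0,0,-0.026,0.004,0,255],[0,0,0,-0.026,0.004,0,255],[0,0,0,-0.026,0.004,0,255],[0,0,0,-0.026,0.004,0,255],[0,0,0,-0.026,0.004,0,255]]'
python3 -m handwheel '[[0,0,0,-0.026,0.004,0,255],[0,0,0,-0.026,0.004,0,255],[0,0,0,-0.026,0.004,0,255],[0,0,0,-0.026,0.004,0,255],[0,0,0,-0.026,0.004,0,255],[0,0,0,-0.026,0.004,0,255],[0,0,0,-0.026,0.004,0,255],[0,0,0,-0.026,0.004,0,255],[0,0,0,-0.026,0.004,0,255],[0,0,0,-0.026,0.004,0,255]]'
python3 -m handwheel '[[0,0,0,-0.026,0.004,0,255],[0,0,0,-0.026,0.004,0,255],[0,0,0,-0.020,0.002,0,255],[0,0,0,-0.012,0.002,0,255],[0,0,0,-0.006,0,0,255],[0,0,2,0,0,0,255],[0,0,5,0,0,0,255],[0,0,5,0,0,0,255],[0,0,5,0,0,0,255],[0,0,5,0,0,0,255]]'
python3 -m handwheel '[[0,0,5,0,0,0,255],[0,0,6,0,0,0,255],[0,0,6,0,0,0,255],[0,0,6,0,0,0,255],[0,0,6,0,0,0,255],[0,0,6,0,0,0,255],[0,0,6,0,0,0,255],[0,0,6,0,0,0,255],[0,0,4,0,0,0,255],[0,0,2,0,0,0,255]]'
python3 -c "
from h import *
s,k,R=look('w6')"
```

```text
time_s: 20.53
position: [0.4038, 0.2579, 0.2283]
tcp_rot: [-2.223, -2.219, -0.004]
ft_force: [0.9, 0.7, -1.4]
width: 0.0236
grip_force: 40.2
time_s: 21.37
position: [0.4414, -0.0009, 0.2267]
tcp_rot: [-2.226, -2.217, 0.001]
ft_force: [1.1, 0.2, 0.5]
width: 0.0234
grip_force: 40.2
time_s: 22.2
position: [0.4802, -0.2609, 0.2266]
tcp_rot: [-2.226, -2.216, 0.001]
ft_force: [0.2, 0.6, -1.3]
width: 0.0237
grip_force: 40.2
time_s: 23.03
position: [0.4922, -0.3487, 0.2266]
tcp_rot: [-2.611, -1.746, 0.0]
ft_force: [-0.8, 0.2, -0.3]
width: 0.0236
grip_force: 40.2
time_s: 23.87
position: [0.4922, -0.3487, 0.2266]
tcp_rot: [-3.116, -0.398, 0.001]
ft_force: [0.1, -0.2, -0.8]
width: 0.0232
grip_force: 40.2
t 23.87 pos [ 0.4922 -0.3487  0.2266] xyaw 14.55 tilt 0.05 q7 -0.72
```

View pics/w6.png

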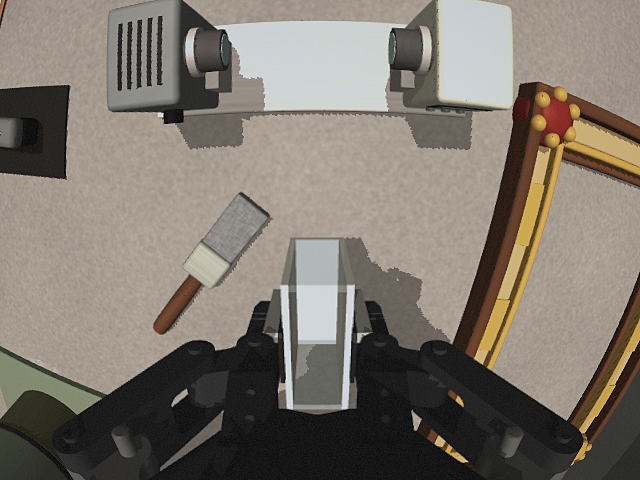

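Wrist view 10, the last I may look at: the gap is open, with tube ends near (224,50) and (395,49). The plate edges are at about rows 22 and 112, the cell is upright in the grip, and the brush is clear. The rest I'll get from pixel fits.

Run:
```python
from h import *
import json
k=json.load(open('pics/w6.json'));im=cv2.imread('pics/w6.png');g=cv2.cvtColor(cv2.GaussianBlur(im,(3,3),0),cv2.COLOR_BGR2GRAY).astype(int)
S=cv2.cvtColor(im,cv2.COLOR_BGR2HSV)[...,1]
P=lambda u,v,z:pw('wrist',(u,v),z,k)[:2]
# plate edges per column: strongest vertical gradient
def edge(u,a,b,sg):
    col=g[a:b,u];d=sg*(col[2:]-col[:-2]);i=int(d.argmax());return a+1+i,int(d[i])
T=[];B=[]
for u in range(275,381,7):
    t,dt=edge(u,10,40,1);b,db=edge(u,95,120,-1)
    T.append(P(u,t,.012));B.append(P(u,b,.012))
T=np.array(T);B=np.array(B)
def line(A):
    vx,vy,x,y=cv2.fitLine(A.astype(np.float32),cv2.DIST_HUBER,0,.001,.001).ravel();s=-np.sign(vy);return np.array([x,y]),np.array([vx,vy])*s
pt,dt=line(T);pb,db=line(B)
print('far',pt.round(4),np.degrees(np.arctan2(*dt[::-1])),'near',pb.round(4),np.degrees(np.arctan2(*db[::-1])))
d=dt+db;d/=np.linalg.norm(d);n=np.array([-d[1],d[0]]);print('d',d,'width',n@(pt-pb),'axis offset n',n@(pt+pb)/2)
# tubes: dark pixels
for nm,(x0,x1) in {'L':(190,236),'R':(384,424)}.items():
    m=(g[20:85,x0:x1]<75).astype(np.uint8)
    nn,lab,st,ce=cv2.connectedComponentsWithStats(m);i=1+st[1:,4].argmax();print(nm,st[i]+[x0,20,0,0,0],ce[i]+[x0,20])
    for r in range(26,78,6): print(r+0,''.join('%4d'%v for v in g[r,x0:x1:2]))
```

```text
far [ 0.6654 -0.3052] -75.33034 near [ 0.581  -0.3313] -75.4398
d [ 0.2523215 -0.9676435] width 0.0881706 axis offset n 0.5227435
L [ 190   20   41   65 1361] [211.88905217  56.06539309]
26   42  41  45  46  52  46  45  43  45  45  42  62 156 202 204 206 209 210 210 209 209 208 208
32  181 181 180  82  55  65  67  66  67  69  69  69  69  69  68  64  30  23 127 212 208 207 208
38  198 207  97  61  82  81  82  81  81  80  79  79  80  81  81  44 113  67  65 148 212 208 208
44  207 200  84  82  90  89  87  88  85  83  86  85  87  87  83  62  98  67  68  67  63 178 210
50  207 200  80  85  86  86  86  85  86  85  86  87  88  90  82  80  96  68  70  68  63 124 137
56  193 191  96  71  75  75  76  76  75  73  73  74  74  75  75  53  83  69  70  66  65 125 138
62  161 160 130  52  62  63  64  62  62  63  63  61  61  60  60  53  46  73  71  56  64 129 142
68  136 132 133  91  49  43  44  44  44  41  42  43  41  42  42  42  40  29  34  61  66 127 138
74   61  88  88  85  79  64  65  71 136 145 146 147 148 151 106  61  65  65  64  63  67 127 142
R [390  44  31  41 632] [403.3971519   64.55063291]
26  207 207 206 209 208 206 209 213 215 214 208 141  90  91  92  89  79  86 143 142
32  207 208 212 104  49  37  74  80  78  78  78  77  75  75  75  75  74  71  72 171
38  208 209 179  87  79  96  72  88  87  84  85  85  85  85  81  81  82  82  73 125
44  208 212 148  81  84 109  74  85  84  82  85  85  87  84  84  85  85  85  84  93
50  208 209 141  82  80 132  71  77  76  77  78  79  80  78  79  80  81  82  73 103
56  209 213 145  81  88 102  55  66  67  68  68  68  69  71  70  70  71  71  69 131
62  209 212 161  84  81  42  51  50  52  53  54  56  56  55  57  59  59  57  72 145
68  210 210 212  85  38  33  34  32  29  30  30  30  32  34  35  36  39  64 108 122
74  210 210 210 106  64  66  66  66  76 146 145 143 142 142 138  92  75  75  74  76
```

Run:
```python
from h import *
import json
k=json.load(open('pics/w6.json'))
a=pw('wrist',(226,51),.1,k)[:2];b=pw('wrist',(392.5,50.5),.1,k)[:2]
print(a,b,(a+b)/2,np.linalg.norm(a-b),np.degrees(np.arctan2(*(b-a)[::-1])))
d=np.array([.25232,-.96764]);n=np.array([.96764,.25232]);m=(a+b)/2;print('n',n@m,'plate n .5227','s',d@m)
for off in (.5205,.5227,.5235):   # model projections of face circles
  for s in (d@m-.06,d@m+.06):
    th=np.linspace(0,2*np.pi,73);c=[proj('wrist',np.array([*(n*(off+.016*np.cos(t))+d*s),.1+.016*np.sin(t)]),k) for t in th];c=np.array(c);print(off,c.min(0).round(1),c.max(0).round(1))
```

```text
[ 0.60500786 -0.25180716] [ 0.63461679 -0.36780842] [ 0.61981233 -0.30980779] 0.1197204321965641 -75.68118338087454
n 0.521584499634107 plate n .5227 s 0.45617345601278075
0.5205 [220.3  31.6] [230.7  74.1]
0.5205 [388.6  30.2] [397.3  72.9]
0.5227 [220.3  28.8] [230.8  71.2]
0.5227 [388.6  27.3] [397.3  70. ]
0.5235 [220.3  27.8] [230.8  70.1]
0.5235 [388.6  26.3] [397.3  68.9]
```

```bash
python3 -m handwheel '[[0,0,-3,0,0,0,255],[0,0,-6,0,0,0,255],[0,0,-6,0,0,0,255],[0,0,-6,0,0,0,255],[0,0,-6,0,0,0,255],[0,0,-6,0,0,0,255],[0,0,-6,0,0,0,255],[0,0,-6,0,0,0,255],[0,0,-6,0,0,0,255],[0,0,-6,0,0,0,255]]'
python3 -m handwheel '[[0,0,-6,0,0,0,255],[0,0,-6,0,0,0,255],[0,0,-6,0,0,0,255],[0,0,-6,0,0,0,255],[0,0,-6,0,0,0,255],[0,0,-3,0,0,0,255],[0,0,0,0.005,0,0,255],[0,0,0,0,0.008,0,255],[0,0,0,0,0.014,0,255],[0,0,0,0,0.016,0,255]]'
python3 -m handwheel '[[0,0,0,0,0.016,0,255],[0,0,0,0,0.016,0,255],[0,0,0,0,0.016,0,255],[0,0,0,0,0.016,0,255],[0,0,0,0,0.014,0,255],[0,0,0,0,0.010,0,255],[0,0,0,0,0.005,0,255],[0,0,0,0,0.003,0,255],[0,0,0,0,0,0,255],[0,0,0,0,0,0,255]]'
cat > chk.py <<'E'
from h import *
s=state();R=Ro.from_rotvec(s['tcp_rot']).as_matrix()
print(s['position'].round(4),np.degrees(np.arctan2(R[1,0],R[0,0])),np.degrees(np.arccos(-R[2,2])))
print('to go, tool',(R.T@(np.array([.6200,-.3090,.0909])-s['position'])).round(4),s['time_s'])
E
python3 chk.py
```

```text
time_s: 24.75
position: [0.4923, -0.3488, 0.2267]
tcp_rot: [-2.538, -1.85, 0.0]
ft_force: [0.6, 0.6, -1.9]
width: 0.0238
grip_force: 40.3
time_s: 25.58
position: [0.5287, -0.3343, 0.2271]
tcp_rot: [1.92, 2.487, -0.0]
ft_force: [0.1, 0.3, -1.0]
width: 0.0237
grip_force: 40.2
time_s: 26.42
position: [0.6207, -0.3103, 0.2268]
tcp_rot: [-1.918, -2.488, 0.0]
ft_force: [-0.2, -0.6, -1.5]
width: 0.0236
grip_force: 40.2
[ 0.6207 -0.3103  0.2268] 104.75343367428414 0.012231248021232941
to go, tool [ 0.0014 -0.0003  0.1359] 26.4167
```

```bash
python3 -m handwheel '[[0,0,0,0.001,0,0.008,255],[0,0,0,0,0,0.013,255],[0,0,0,0,0,0.013,255],[0,0,0,0,0,0.013,255],[0,0,0,0,0,0.013,255],[0,0,0,0,0,0.013,255],[0,0,0,0,0,0.013,255],[0,0,0,0,0,0.010,255],[0,0,0,0,0,0.009,255],[0,0,0,0,0,0.008,255]]'
python3 -m handwheel '[[0,0,0,0,0,0.007,255],[0,0,0,0,0,0.006,255],[0,0,0,0,0,0.005,255],[0,0,0,0,0,0.003,255],[0,0,0,0,0,0.002,255],[0,0,0,0,0,0,255],[0,0,0,0,0,0,255],[0,0,0,0,0,0,255],[0,0,0,0,0,0,255],[0,0,0,0,0,0,255]]'
python3 chk.py
python3 - <<'E'
from h import *
for c in ('top','scene'):
    im=snapshot(c);cv2.imwrite(f'pics/end_{c}.png',im)
    print(c,[(n,[(round(d['score'],2),round(d['xy'][0]*640),round(d['xy'][1]*480)) for d in spot_in(n,c)[:2]]) for n in('cell','scanner','mat')], proj(c,np.array([.62,-.309,.12])).round())
# wrist: plate axis at current pose vs cell rim columns
s,k,R=look('w7');im=cv2.imread('pics/w7.png');g=cv2.cvtColor(im,cv2.COLOR_BGR2GRAY)
for r in (290,300,320): print(r,''.join('%4d'%v for v in g[r,260:376:3]))
p0=np.array([.62,-.309]);d=np.array([-.252,.968])
print([proj('wrist',np.array([*(p0+d*t),.116]),k).round(1) for t in(.06,.1)],[proj('wrist',np.array([*(p0+d*.06+np.array([.968,.252])*w),.1]),k).round(1) for w in(-.016,.016)])
for r in (170,190,200,210,220,230,240): print(r,''.join('%4d'%v for v in g[r,200:440:6]))
E
```

```text
time_s: 27.25
position: [0.6205, -0.3093, 0.113]
tcp_rot: [-1.917, -2.488, 0.0]
ft_force: [-1.0, 0.7, -0.9]
width: 0.0233
grip_force: 40.2
time_s: 28.08
position: [0.6208, -0.3092, 0.091]
tcp_rot: [1.917, 2.489, 0.0]
ft_force: [0.1, 0.3, -1.4]
width: 0.0232
grip_force: 40.2
[ 0.6208 -0.3092  0.091 ] 104.78696711136698 0.014761477287818594
to go, tool [ 0.0004 -0.0007  0.0001] 28.0833
top [('cell', [(0.6, 475, 207)]), ('scanner', [(0.66, 322, 261)]), ('mat', [(0.83, 341, 265), (0.33, 249, 298)])] [484. 204.]
scene [('cell', [(0.83, 151, 371)]), ('scanner', [(0.97, 288, 221), (0.32, 149, 372)]), ('mat', [(0.89, 275, 241), (0.15, 288, 223)])] [149. 360.]
t 28.48 pos [ 0.6207 -0.3092  0.0908] xyaw 104.79 tilt 0.01 q7 0.43
290  138 145 141 142 135  53  57 206 209 211 131 137 163 212 209 210 211 211 210 210 209 212 210 212 212 213 129 124 115 204 212 210  65  64 187 210 209 209 210
300  128 117 122 122  65  64  66 187 211 219  96 108 143 211 209 210 209 210 212 212 210 210 211 211 212 213  74  87  75 215 210 193  78  78  75 189 177 171 188
320   28  18  66  69  66  68  70  92 210 211  91 1
[... 659 characters left out ...]
 210 213 151 154 156 164 151 158 150 154
210  170 162 158 162 154 160 159 116 212 208 211 209 211 208 211 209 212 211 211 209 210 210 210 213 211 209 210 212 211 212 213 214 159 149 157 149 153 156 152 160
220  160 159 165 166 164 155 164 121 216 211 211 215 165 215 217 196 213 197 208 209 210 210 212 210 211 211 209 212 211 211 212 207 157 156 156 164 156 157 158 160
230  165 160 159 160 163 165 169  95 180 142 144 144 147 149 146 145 151 167 210 210 209 212 211 211 211 212 211 213 209 209 209 205 160 159 156 145 155 146 153 151
240  159 141  97 140 159 164 163 102 134 142 144 141 147 146 145 105 178 185 183 185 183 185 183 162 172 211 210 210 209 209 212 175 160 159 153 155 158 154 149 151
```

In the wrist picture the tube, the plate and the cell rim are all centred at column 318, so the cell sits on the light axis within about 1 mm. The scanner spots where it lay at the start. Handing in.

```bash
python3 -c "
from bench import *
print(finish_job())"
```

```text
the job is handed in; nothing more can be done
None
```

The job is handed in, but no verdict came back. The scanner was held on the barcode for about 1.7 s and laid back on its mat. The cell is held by its frosted faces in the light path, within about 1 mm sideways by the wrist camera.

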